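# Temperature check through the hatch of a pie warmer

## Robot

A 6-joint arm with a two-finger parallel gripper is mounted at the origin on the work surface. World frame = base frame: x ahead of the robot, y to its left, z up, the work surface at z = 0. Lengths are in m, angles in rad, forces in N, time in s.
With the tool pointing down it reaches from about 0.35 to 0.85 m from the base axis. Payload 8.1 kg.
Tool frame: the origin (TCP) lies midway between the tips of the shut fingers; the grasp point (between the pads) lies 19 mm behind it; x points along the fingers, y is the direction in which the jaws open and shut, and the axes are right-handed (so a half turn about x gives the same grasp; the last joint's range is limited). The gripper opens to 93 mm and grips with 3 to 60 N. Pads are 15 mm wide; open, the fingers measure 128 mm over their backs; the gripper's body (75 mm by 188 mm) begins 65 mm behind the grasp point.
Start: joints at [-1.332, 0.13, 1.488, -0, 1.523, -0.085], TCP at [0.191, -0.569, 0.219] pointing down, gripper open.
Joint ranges: [-2.96, 2.96], [-0.89, 2.26], [0.02, 2.5], [-1.34, 4.48], [0, 2.73], [-2.66, 2.66]. Speed limits (rad/s): [2.39, 2.39, 2.79, 3.14, 3.14, 3.14].

## Interface

Orientations are given as [roll, pitch, yaw] about the fixed x, y, z axes, in that order (R = Rz(yaw) Ry(pitch) Rx(roll)).
In Python, from cell import robot gives the robot as it stands.
- The arm moves only by the tool send_rows, never from a script. Its argument "deltas" is a list of rows, each a list of 7 numbers: the shift along the world's x, y, z in m, then the turn, a rotation vector about the world's x, y, z in rad, then the opening in per cent of the stroke, from 0 (shut) to 100 (fully open). A call has 1 to 8 rows; each row is the pose to reach, as a shift and turn from the pose measured when the call began; what a row does not reach only later rows make up. A row lasts 1/12 s, in which the tool goes at most 41.7 mm and 7.16 degrees, less where a joint would pass 70% of its speed; a pose out of reach is approached as far as the arm can. A call with a gripper value outside its range is refused whole. The fingers move at their own pace and stop on an object; the grip force is fixed at half the most. Time passes only in rows, so rows that repeat a pose let the fingers close. It gives the time, the measured TCP pose, the force and the opening at its end, in the units of the state.
- robot.read_state(): the state, without advancing time (a new reading comes with each control period).
- robot.snapshot(name): name is "scene" or "top"; returns the picture (384x512x3 uint8, red, green, blue); there is no depth.
- robot.camera_params(name): a dict with "vfov" (degrees; the focal length in pixels is half the picture's height over the tangent of half this angle, whatever the lens; pixels are square), "cx", "cy" (the principal point, pixels), "eye" and "rotation" of the camera in the world. Camera axes: x right, y down, z forward; pixel columns grow to the right and rows downward; lengths in m; the calibration is good to about 2 mm. A picture is of the moment at which its call begins. camera_params takes no time and is no camera call.
- robot.close_job(): hands the job in, once; it reports no verdict.
Trained networks look in the newest picture that a camera, given by its name, has taken for a name from the list of things; names that differ only in an ending like _2 or _b are one class to them, and where a whole thing is asked for, a point or a joint stands for the part that bears it (a point fixed in the world has none). Each returns a list of dicts, best first, with "conf" (0 to 1); they miss things now and then, are a little off and sometimes report something else, mostly with a low value. They report only what shows in the picture. A call takes as long as a camera call. They do not tell look-alikes from the thing itself.
- robot.recognise(query, camera): "location" ([column, row] in pixels, amid what is visible of it).
The state is a dict: "time": time; "qpos": joint angles; "dq": joint speeds; "tau": joint torques, N m; "eef_pos": TCP position; "orientation": TCP orientation; "ft_force": force on the tool from outside, world axes, zero at the start; "moment": the same for the moment, N m; "grip_width": opening from 0.0 (shut) to 1.0 (fully open).
Only numpy, scipy, OpenCV 4.12 (cv2) and the standard library are available. Lean on these libraries where they do the work, as an engineer would, in place of code of your own. Each camera call takes 0.05 s, during which the arm holds its last target.

## Task

Check the temperature of the pie in the warming cabinet: slide the hatch on its sloping front fully open, take the yellow thermometer wand out of its holder, and point its lens squarely in through the port at the dark hole in the middle of the pie, from about 10 cm away, holding it steady for a good two seconds without touching the pie. Then stand the wand back in its holder, let go, and slide the hatch fully shut, leaving the tub, the shaker and the loose pie where they are.

Things in the scene. Friction and masses are not known exactly. Their poses are not given: they have to be found in the camera images.
- cab: Stainless warming cabinet, fixed, 280 (x) by 300 (y) by 190 high. Origin: centre of its underside; -x is its front, which looks to the robot's right (and a little away from it). From a 50 mm high front skirt its front face slopes up and back for 200 mm (horizontally) at 35 degrees from level, then an 80 mm deep flat top at 190 mm.
- port: Square inspection opening, 90 by 90 mm, in the sloping face, edged orange along two sides. Origin: its centre, in the plane of the face, at (-40, -60, 120) mm in the cabinet's frame. z = outward normal of the face (35 degrees from vertical, leaning to the cabinet's front), x = up the slope, y = the cabinet's y. Two 8 mm high rails run along y, 56 mm up and down the slope from the centre. The pie's hole lies about 70 mm behind the opening.
- hatch (a joint): Aluminium hatch, 100 by 100 mm, that covers the port and slides along the port's +y to open. 0 = shut, 0.1 (m) = fully open, port wholly free; stays where left, about 1.5 N friction. May start a little ajar.
- hatch_handle (a point): Middle of the top of the hatch's red handle: an upright fin 50 mm long up the slope (x), 12 mm thick along the slide (y), standing 33 mm proud of the hatch plate, whose outer surface is 5 mm above the face. The point is 38 mm above the face, 35 mm to +y of the hatch's centre. Same axes as the port; moves with the hatch.
- pie: Round pie inside the cabinet, fixed, 84 mm across, 34 mm high, standing level under the port; hidden until the hatch is open. Origin: centre of its underside.
- pie_hole (a point): The target: the dark 18 mm round hole in the middle of the pie's top (the point is at its centre, on the surface).
- holder: Fixed holder for the wand: grey base 100 by 100 by 6 mm with a blue square upright sleeve on it, 44 by 44 mm inside, 52 mm outside, rim 66 mm above the table. Origin: centre of its underside, z up. The wand stands nose down on the sleeve's floor, 6 mm up.
- wand: Infrared thermometer wand, loose, 195 mm long, 0.11 to 0.23 kg. Origin: centre of its flat nose (the lens); z runs from the nose up the handle, so it looks along -z. Black round nose 34 mm in diameter for the first 50 mm, then a yellow handle 30 mm (x) by 24 mm (y) up to 195 mm.
- tub: Bystander: white plastic egg-wash tub, loose, 100 mm across, 100 mm high. Origin: centre of its underside.
- spare_pie: Bystander: loose pie on the table in front of the cabinet, 84 mm across, 34 mm high. Origin: centre of its underside.
- shaker: Bystander: aluminium seasoning can, loose, 60 mm across, 110 mm high. Origin: centre of its underside.
Mind the look-alikes: they are no part of the job. There is more than one size of the wand; the one meant has the size given above.

How it is judged:
On the way, in this order (a step that is already met when the one before it is completed fails the run):
1. the hatch is slid fully open (at least 88 of 100 mm) while the wand stands in its holder (value of joint hatch above 0.088 m and horizontal distance between wand and holder below 0.012 m and z of wand in the frame of holder between 0.002 and 0.014 m and angle between wand's own z axis and vertical below 0.2 rad and contact force between the fingers and wand below 0.1 N and linear speed of wand below 0.02 m/s), for 0.1 s.
2. the wand is held in the fingers, clear above its holder (contact force between the fingers and wand above 1 N and z of wand in the frame of holder above 0.07 m), for 0.1 s.
3. hatch open, the held wand looks at the pie's hole: line of sight within 15 mm in its x and y, 60 to 150 mm off, under 0.3 rad from the port's normal, under 25 mm/s and 0.2 rad/s, for 1.5 s (value of joint hatch above 0.088 m and contact force between the fingers and wand above 1 N and x of pie_hole in the frame of wand between -0.015 and 0.015 m and y of pie_hole in the frame of wand between -0.015 and 0.015 m and z of pie_hole in the frame of wand between -0.15 and -0.06 m and angle between the z axis of wand and the z axis of port, either way round below 0.3 rad and linear speed of wand below 0.025 m/s and angular speed of wand below 0.2 rad/s), for 1.5 s.
4. the wand stands upright in its holder again, released, with the hatch still open (all of step 1), for 0.2 s.
5. the hatch is slid fully shut (within 6 mm) (value of joint hatch below 0.006 m and horizontal distance between wand and holder below 0.012 m and z of wand in the frame of holder between 0.002 and 0.014 m and angle between wand's own z axis and vertical below 0.2 rad and contact force between the fingers and wand below 0.1 N and linear speed of wand below 0.02 m/s), for 0.1 s.
At the end, for the whole second after the job is handed in: The hatch is shut within 6 mm and at rest, and the wand stands nose down in its holder: within 12 mm of the holder's axis, on its floor (nose 2 to 14 mm above the table), under 0.2 rad from upright, at rest and released (all of step 5 and velocity of joint hatch between -0.01 and 0.01 m/s); the robot touches nothing.
It fails at once if the wand touches the pie (contact force between wand and pie above 0.3 N).
It fails at once if the robot touches the pie in the cabinet (contact force between any of the fingers, the arm and pie above 0.3 N).
It fails at once if the tub, the loose pie or the shaker is moved more than 20 mm (distance of any of tub, spare_pie, shaker from where it was at the start of the episode above 0.02 m).
It fails at once if the tub, the loose pie or the shaker is tipped (angle between any of tub, spare_pie, shaker's own z axis and vertical above 0.3 rad).
It also fails if it takes over 72 s, if anything falls off the work surface, if the arm or the gripper's body presses on something with over 40 N, if the wrist force passes 120 N, or if a joint passes its speed limit or range.

## Working session

There is one attempt and no reset: what is moved stays moved. The work goes in short steps, Python scripts to look and compute and a tool call to move; the robot and the scene stay as the last step left them, time stands still between calls to the robot, and variables do not carry over. Pictures are saved under pics/ and viewed, and the job is handed in when it is done.

Besides the shell and the picture viewer there is one more tool, called after "Call:" as name([rows], argument=value, ...), one row to a line, values as JSON. send_rows: Moves the arm, as the interface text tells. Its arguments: {"type":"object","properties":{"deltas":{"type":"array"}},"required":["deltas"]}

```bash
ls; mkdir -p pics
python3 - <<'E'
from cell import robot
import cv2
print(robot.read_state())
for n in ("scene","top"):
    im=robot.snapshot(n); cv2.imwrite(f"pics/{n}0.png",im[:,:,::-1]); print(n,robot.camera_params(n))
for n in ("scene","top"):
  for q in ("wand","holder","hatch_handle","port","cab","tub","spare_pie","shaker"):
    print(n,q,[(r["location"],round(r["conf"],2)) for r in robot.recognise(q,n)])
E
```

```text
pics
{'time': 0.0, 'qpos': array([-1.33240474e+00,  1.31207664e-01,  1.48927519e+00, -1.91302759e-05,
        1.52297457e+00, -8.54037236e-02]), 'dq': array([-0.00055639,  0.00065609,  0.00019345,  0.00035312,  0.00075977,
       -0.00180079]), 'tau': array([-1.07715716e-04, -5.59845400e+01, -4.91757274e+01,  7.66598387e-02,
        3.51152464e-02, -1.70108528e-04]), 'eef_pos': array([ 0.19077813, -0.56826436,  0.21756191]), 'orientation': array([-1.64595432,  1.56893145,  1.81943458]), 'ft_force': array([0.85258457, 0.10031623, 0.27075931]), 'moment': array([-0.00131336,  0.00385267,  0.0277572 ]), 'grip_width': 0.9965506678950289}
scene {'vfov': 51.80146959549604, 'cx': 256.3759729021887, 'cy': 191.1162185199788, 'eye': array([ 1.3538313 , -0.16405939,  0.76068588]), 'rotation': array([-2.18665778,  0.00263909,  1.37803081])}
top {'vfov': 51.89386529338357, 'cx': 254.0683148065322, 'cy': 190.07625982399242, 'eye': array([0.30239562, 0.00127377, 1.15379941]), 'rotation': array([-2.98099974, -0.00642208, -1.55705423])}
scene wand [([102.3, 220.6], 0.91), ([138.5, 193.8], 0.64), ([147.1, 161.5], 0.57)]
scene holder [([152.3, 221.3], 0.7)]
scene hatch_handle [([290.7, 207.3], 0.91)]
scene port []
scene cab [([302.3, 209.2], 0.77)]
scene tub [([145.5, 255.7], 0.91), ([291.3, 207.0], 0.58)]
scene spare_pie [([204.7, 236.4], 0.6), ([299.2, 209.6], 0.47)]
scene shaker [([395.2, 205.0], 0.94)]
top wand [([368.4, 203.8], 0.94), ([374.0, 253.6], 0.85)]
top holder [([352.8, 220.0], 0.97)]
top hatch_handle [([221.6, 153.7], 0.59)]
top port []
top cab []
top tub [([360.7, 151.4], 0.79), ([304.4, 183.3], 0.32)]
top spare_pie [([303.1, 185.4], 0.94)]
top shaker [([106.5, 169.3], 0.58)]
```

View pics/scene0.png

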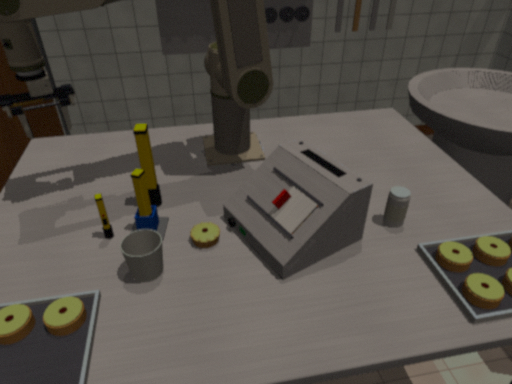

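View pics/top0.png

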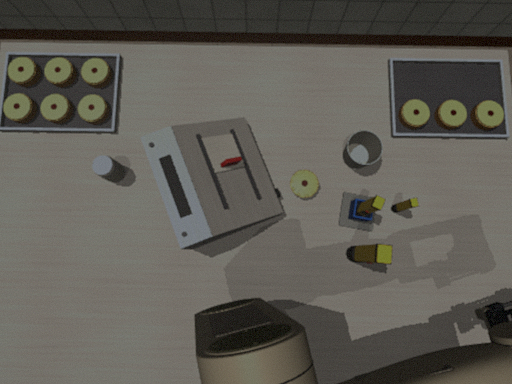

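Run:
```python
import cv2
a=cv2.imread("pics/scene0.png")[110:310,60:220]; cv2.imwrite("pics/sc_crop.png",cv2.resize(a,None,fx=3,fy=3,interpolation=cv2.INTER_CUBIC)) 
a=cv2.imread("pics/top0.png")[100:290,280:440]; cv2.imwrite("pics/top_crop.png",cv2.resize(a,None,fx=3,fy=3,interpolation=cv2.INTER_CUBIC)) 
a=cv2.imread("pics/top0.png")[60:260,80:320]; cv2.imwrite("pics/top_cab.png",cv2.resize(a,None,fx=3,fy=3,interpolation=cv2.INTER_CUBIC)) 
a=cv2.imread("pics/scene0.png")[120:310,200:430]; cv2.imwrite("pics/sc_cab.png",cv2.resize(a,None,fx=3,fy=3,interpolation=cv2.INTER_CUBIC))
```

```text
(no output)
```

View pics/sc_crop.png

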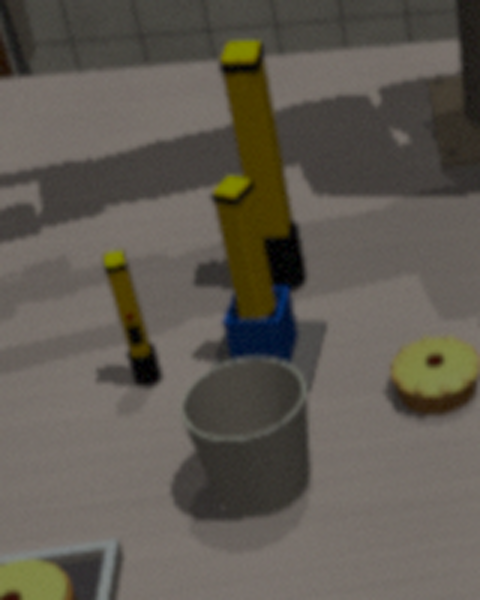

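View pics/top_crop.png

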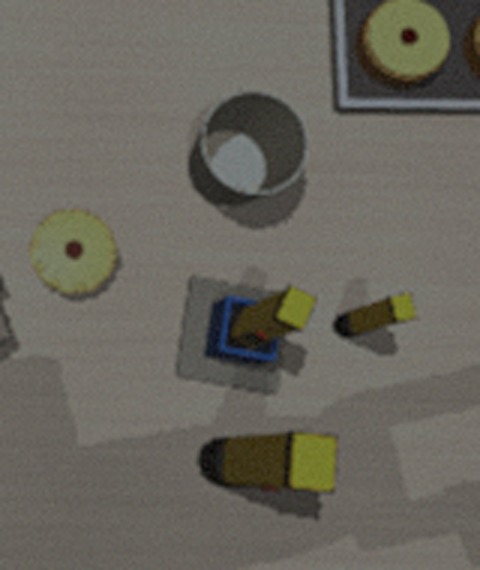

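View pics/top_cab.png

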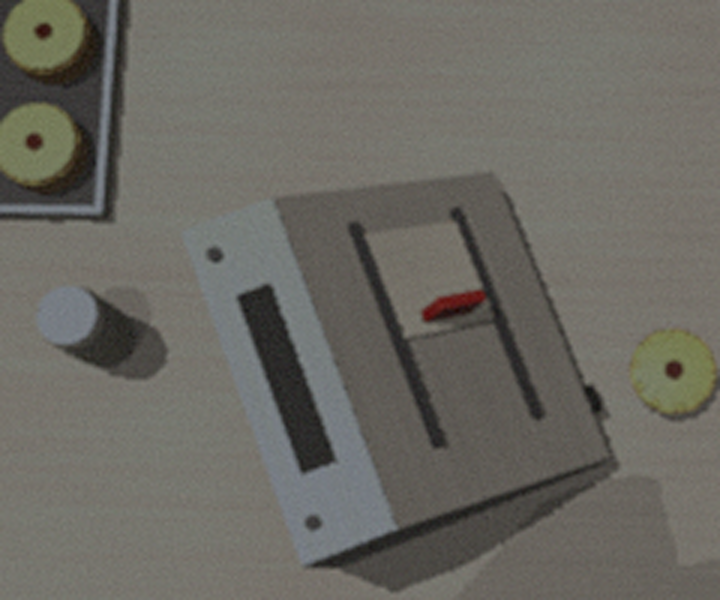

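View pics/sc_cab.png

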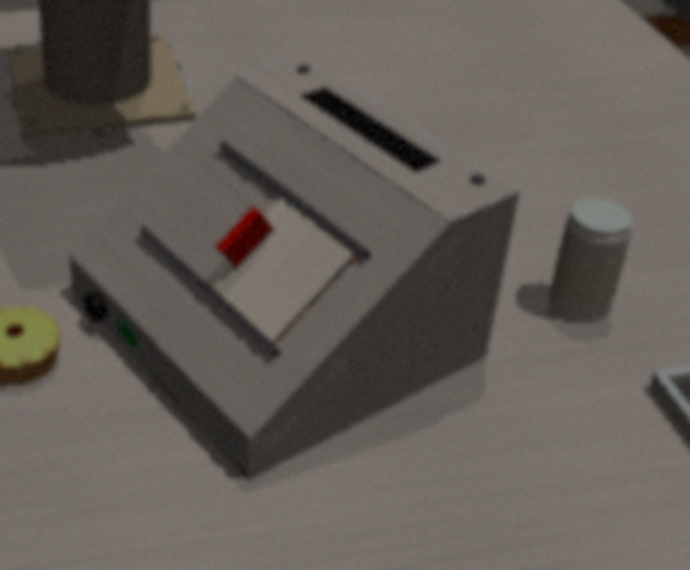

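```bash
cat > h.py <<'E'
import numpy as np
from scipy.spatial.transform import Rotation as Ro
from scipy.optimize import least_squares
from cell import robot
def cam(n):
    p=robot.camera_params(n); f=192/np.tan(np.radians(p['vfov'])/2)
    return f,p['cx'],p['cy'],np.array(p['eye']),Ro.from_euler('xyz',p['rotation']).as_matrix()
C={n:cam(n) for n in('scene','top')}
def proj(n,P):
    f,cx,cy,e,R=C[n]; q=(np.atleast_2d(P)-e)@R
    return np.c_[cx+f*q[:,0]/q[:,2],cy+f*q[:,1]/q[:,2]]
def ray(n,uv):
    f,cx,cy,e,R=C[n]; return e,R@np.array([(uv[0]-cx)/f,(uv[1]-cy)/f,1])
def onz(n,uv,z):
    e,d=ray(n,uv); return e+d*(z-e[2])/d[2]
def T(p,P):
    c,s=np.cos(p[2]),np.sin(p[2]); P=np.atleast_2d(P)
    return np.c_[p[0]+c*P[:,0]-s*P[:,1],p[1]+s*P[:,0]+c*P[:,1],P[:,2]]
E
python3 - <<'E'
from h import *
B=np.array
top=[((.14,-.15,.19),(141,138.3)),((.14,.15,.19),(181.7,248.7)),((.06,-.15,.19),(171.7,126.7)),((.06,.15,.19),(211.7,236.7)),((-.14,-.15,.05),(244.3,118)),((-.14,.15,.05),(284.3,213.3))]
sc=[((.06,.15,.19),(279,145.7)),((.06,-.15,.19),(348.3,194)),((.14,-.15,.19),(372.3,184.3)),((-.14,.15,.05),(224,206)),((-.14,-.15,.05),(285,265.7)),((-.14,-.15,0),(284,278.3)),((.14,-.15,0),(362.3,238.3))]
def res(p):
    r=[]
    for n,L in(('top',top),('scene',sc)):
        r.append(proj(n,T(p,B([l[0] for l in L])))-B([l[1] for l in L]))
    return np.vstack(r)
s=least_squares(lambda p:res(p).ravel(),[0.35,.1,1.9],loss='soft_l1')
print(s.x,np.degrees(s.x[2])); print(res(s.x).round(1))
print('base corners');
for uv in ((343.3,192.3),(339.3,225),(371.7,231.7)): print(onz('top',uv,.006))
w=onz('top',(379,202.3),.201);print('wand top',w)
print('wand top in scene',proj('scene',w), 'bottom@.201-.195', proj('scene',[w[0],w[1],.006]), 'top at h=.3',onz('top',(371,254),.195))
for n,uv in (('scene',(138,180)),):
    print(uv, proj('scene',[[w[0],w[1],z] for z in (.14,.17,.2,.25)]))
E
```

```text
[0.50298227 0.10024567 1.96599984] 112.64349310826599
[[-1.1 -0.3]
 [-0.8  0.8]
 [-2.  -0. ]
 [ 0.2  0.4]
 [-0.2 -0.4]
 [-0.9 -0.7]
 [-1.  -0.5]
 [ 1.5 -0.2]
 [ 0.2 -0.7]
 [-1.8 -0.9]
 [-2.1  1.1]
 [-1.8  2.5]
 [-1.   0.6]]
base corners
[ 0.48566043 -0.26670943  0.006     ]
[ 0.38916229 -0.25289299  0.006     ]
[ 0.37106833 -0.34666433  0.006     ]
wand top [ 0.4311151  -0.30781969  0.201     ]
wand top in scene [[136.1530195 172.2328287]] bottom@.201-.195 [[148.07279053 228.65296881]] top at h=.3 [ 0.30632838 -0.28587087  0.195     ]
(138, 180) [[140.15006348 191.1521335 ]
 [138.21756166 182.00497597]
 [136.22072617 172.55330633]
 [132.74072894 156.08135138]]
```

Run:
```python
import cv2
a=cv2.imread("pics/scene0.png")[160:240,110:180]; cv2.imwrite("pics/sc_w.png",cv2.resize(a,None,fx=7,fy=7,interpolation=cv2.INTER_CUBIC)) 
a=cv2.imread("pics/top0.png")[180:245,330:400]; cv2.imwrite("pics/top_w.png",cv2.resize(a,None,fx=8,fy=8,interpolation=cv2.INTER_CUBIC))
```

```text
(no output)
```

View pics/top_w.png

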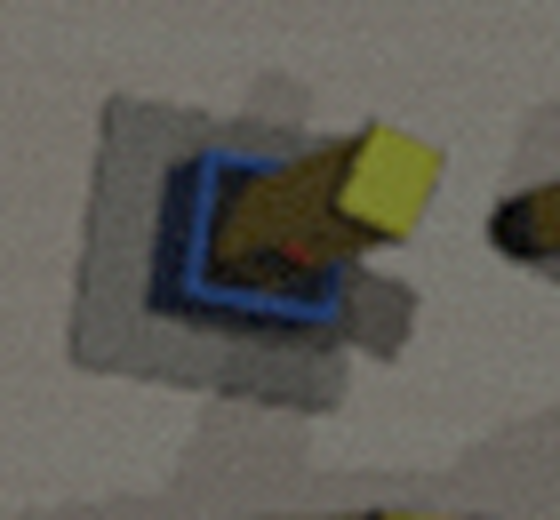

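View pics/sc_w.png

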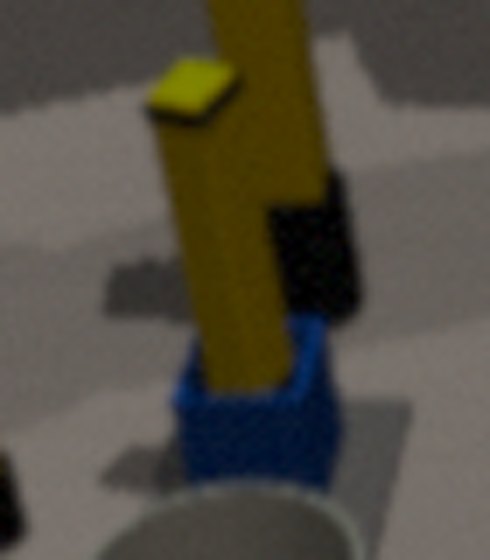

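```bash
cat >> h.py <<'E'
CAB=[0.503,0.100,1.966]
cy,sy=np.cos(CAB[2]),np.sin(CAB[2])
XC=np.array([cy,sy,0]);YC=np.array([-sy,cy,0]);a35=np.radians(35)
PN=np.cos(a35)*np.array([0,0,1])-np.sin(a35)*XC
PX=np.cos(a35)*XC+np.sin(a35)*np.array([0,0,1])
PORT=T(CAB,(-.04,-.06,.12))[0]
def port(x,y,z): return PORT+PX*x+YC*y+PN*z
def tri(uvt,uvs):
    e1,d1=ray('top',uvt);e2,d2=ray('scene',uvs)
    A=np.c_[d1,-d2];k=np.linalg.lstsq(A,e2-e1,rcond=None)[0]
    p,q=e1+d1*k[0],e2+d2*k[1];return (p+q)/2,np.linalg.norm(p-q)
def st():
    s=robot.read_state();R=Ro.from_euler('xyz',s['orientation']).as_matrix();return s,R
E
python3 - <<'E'
from h import *
s,R=st();print('R tool\n',R.round(3))
print('PN',PN,'PX',PX,'YC',YC,'PORT',PORT)
o=B=None
def t(u,v): return (330+u/8,180+v/8)
c=[onz('top',t(*q),.201) for q in((378,125),(443,155),(403,240),(338,205))]
for i in range(4):
    d=c[(i+1)%4]-c[i];print(np.linalg.norm(d).round(4),np.degrees(np.arctan2(d[1],d[0])).round(1))
print('wand',np.mean(c,0),'tri',tri((378.8,202.6),(137.7,172.9)))
# rim corners
for q in((203,152),(338,322),(185,300)): print('rim',onz('top',t(*q),.066))
print('big top',tri((385,254),(60+243/3,110+55/3)),'base',onz('top',(353,254),0))
print('small top',tri((280+403/3,100+306/3),(60+115/3,110+260/3)),'base',onz('top',(280+345/3,100+325/3),0))
# rails ends, port checks
print('tub',tri((362,148),(142,241)),'spare',onz('top',(304.5,183.3),.034),'shaker',onz('top',(103,166),.11))
for h in (0,.01,.02,.03):
    print(h,proj('top',port(0,.035+h,.038)),proj('scene',port(0,.035+h,.038)))
print('rails',[proj('top',port(sx*.056,y,.008)).round(0)for sx in(-1,1) for y in (-.06,.16)])
E
python3 - <<'E'
import cv2
a=cv2.imread("pics/top0.png")[110:220,180:280]; cv2.imwrite("pics/top_h.png",cv2.resize(a,None,fx=5,fy=5,interpolation=cv2.INTER_CUBIC))
E
```

```text
R tool
 [[-0.     0.318 -0.948]
 [-0.    -0.948 -0.318]
 [-1.     0.     0.   ]]
PN [ 0.22082473 -0.52936412  0.81915204] PX [-0.3153704   0.75601031  0.57357644] YC [-0.92291817 -0.38499617  0.        ] PORT [0.57377494 0.08618304 0.12      ]
0.0215 -114.7
0.0294 153.3
0.022 61.8
0.0281 -27.8
wand [ 0.43026336 -0.30733586  0.201     ] tri (array([ 0.43066418, -0.30609288,  0.19879949]), np.float64(0.003662818891642745))
rim [ 0.45766838 -0.28597888  0.066     ]
rim [ 0.39903947 -0.3310714   0.066     ]
rim [ 0.4058987  -0.27833104  0.066     ]
big top (array([ 0.30656075, -0.29238119,  0.26717727]), np.float64(0.005786359388013073)) base [ 0.30641175 -0.29213621  0.        ]
small top (array([ 0.44083734, -0.41622885,  0.14418516]), np.float64(0.0029768070611433553)) base [ 0.44102453 -0.41960742  0.        ]
tub (array([ 0.59443405, -0.30058862,  0.10267305]), np.float64(0.004164330916937422)) spare [ 0.50583117 -0.14865451  0.034     ] shaker [0.53137138 0.40561814 0.11      ]
0 [[233.22904242 157.60876112]] [[279.49609635 197.88955852]]
0.01 [[234.628804  161.0818754]] [[277.22917692 196.01667937]]
0.02 [[236.03254988 164.56487558]] [[274.99180109 194.16820851]]
0.03 [[237.44029708 168.05780394]] [[272.78339508 192.34367186]]
rails [array([[231., 128.]]), array([[261., 201.]]), array([[197., 133.]]), array([[228., 211.]])]
```

View pics/top_h.png

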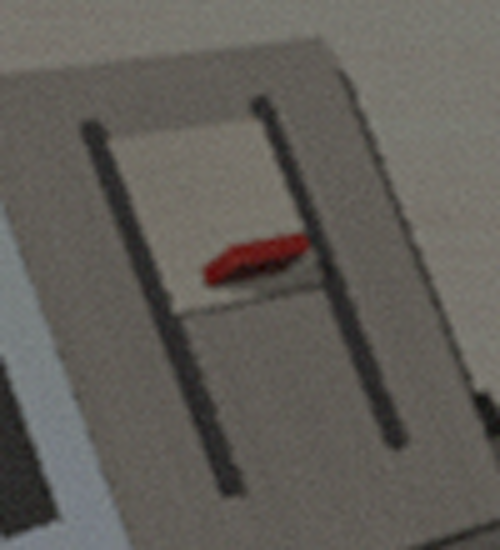

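Run:
```python
from h import *
for y in (.038,.135,.138):print(port(-.005,y,.015), 'top', port(0,y,.038))
```

```text
[0.54359327 0.05983268 0.1294194 ] top [0.54709539 0.05143735 0.15112778]
[0.45407021 0.02248805 0.1294194 ] top [0.45757232 0.01409272 0.15112778]
[0.45130145 0.02133306 0.1294194 ] top [0.45480357 0.01293774 0.15112778]
```

Call:
send_rows([
  [0.0, 0.02, 0.04, 0, 0, 0.1, 100],
  [0.0, 0.03, 0.08, 0, 0, 0.2, 90],
  [0.0, 0.04, 0.12, 0, 0, 0.3, 80],
  [0.02, 0.07, 0.14, 0, 0, 0.4, 70],
  [0.04, 0.1, 0.15, 0, 0, 0.5, 60],
  [0.06, 0.13, 0.15, 0, 0, 0.6, 55],
  [0.08, 0.165, 0.15, 0, 0, 0.7, 55],
  [0.1, 0.2, 0.15, 0, 0, 0.8, 55],
])

```text
time: 1.57
eef_pos: [0.2914, -0.3675, 0.3691]
orientation: [1.097, 1.57, -0.916]
ft_force: [0.8, 0.5, -0.5]
grip_width: 0.569
```

Call:
send_rows([
  [0.02, 0.034, 0, 0, 0, 0.08, 55],
  [0.04, 0.068, 0, 0, 0, 0.16, 55],
  [0.06, 0.102, 0, 0, 0, 0.24, 55],
  [0.08, 0.136, 0, 0, 0, 0.32, 55],
  [0.1, 0.17, 0, 0, 0, 0.4, 55],
  [0.12, 0.204, 0, 0, 0, 0.48, 55],
  [0.14, 0.238, -0.01, 0, 0, 0.56, 55],
  [0.16, 0.272, -0.02, 0, 0, 0.64, 55],
])

```text
time: 2.23
eef_pos: [0.4524, -0.0937, 0.3499]
orientation: [1.055, 1.567, -0.314]
ft_force: [1.0, -0.5, 0.2]
grip_width: 0.544
```

```bash
cat >> h.py <<'E'
def goal(pos,xax,yax):
    """shift and rotvec from the measured pose to TCP pos with tool x,y axes (y either sign)"""
    s,R=st(); best=None
    for sg in(1,-1):
        x=np.array(xax)/np.linalg.norm(xax);y=sg*np.array(yax);y=y-x*(x@y);y/=np.linalg.norm(y)
        G=np.c_[x,y,np.cross(x,y)]
        rv=Ro.from_matrix(G@R.T).as_rotvec()
        if best is None or np.linalg.norm(rv)<np.linalg.norm(best):best=rv
    return (np.array(pos)-s['eef_pos']).round(4),best.round(3),s['qpos'].round(2)
E
python3 - <<'E'
from h import *
print(goal(port(-.005,.038,.015),[0,0,-1],YC))
E
```

```text
(array([ 0.0912,  0.1535, -0.2204]), array([0.001, 0.004, 0.194]), array([-0.32, -0.26,  1.63,  0.  ,  1.77, -0.52]))
```

Call:
send_rows([
  [0.02, 0.034, 0, 0, 0, 0.05, 55],
  [0.04, 0.068, 0, 0, 0, 0.1, 55],
  [0.06, 0.102, 0, 0, 0, 0.15, 55],
  [0.076, 0.13, -0.02, 0, 0, 0.19, 55],
  [0.091, 0.153, -0.05, 0, 0, 0.194, 55],
  [0.091, 0.153, -0.09, 0, 0, 0.194, 55],
  [0.091, 0.153, -0.13, 0, 0, 0.194, 55],
  [0.091, 0.153, -0.14, 0, 0, 0.194, 55],
])

```text
time: 2.9
eef_pos: [0.5396, 0.0599, 0.2023]
orientation: [-1.866, 1.564, -3.04]
ft_force: [-1.7, -0.6, -1.8]
grip_width: 0.552
```

Run:
```python
from h import *
import cv2
print(goal(port(-.005,.038,.015),[0,0,-1],YC))
a=robot.snapshot("scene")[:,:,::-1][100:300,180:420]; cv2.imwrite("pics/s1.png",cv2.resize(a,None,fx=3,fy=3,interpolation=cv2.INTER_CUBIC))
for h in (0,.01): print((proj('scene',port(0,.035+h,.038))-[180,100])*3)
```

```text
(array([ 0.004 , -0.0001, -0.0729]), array([ 0.001, -0.007, -0.001]), array([ 0.02, -0.01,  1.66, -0.  ,  1.49, -0.38]))
[[298.48828906 293.66867557]]
[[291.68753075 288.05003812]]
```

View pics/s1.png

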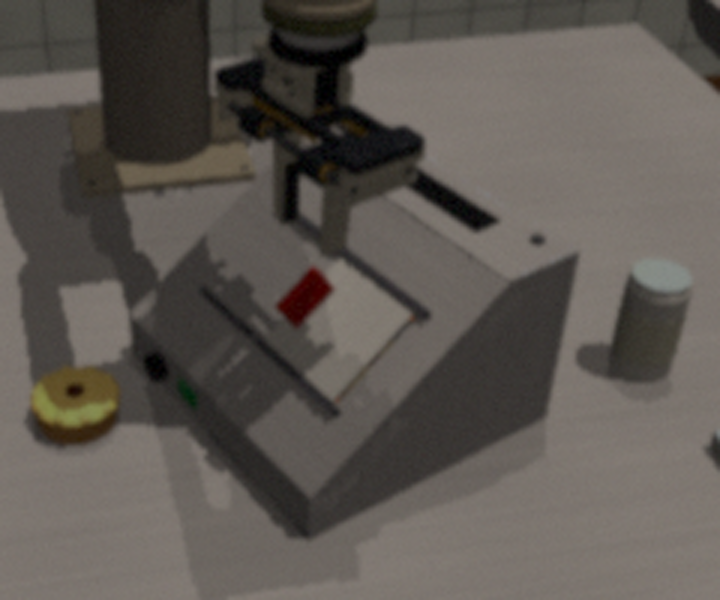

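The picture shows the open fingers at crop (285–335, 215), above and straddling the red handle at crop (303, 296). The hatch is nearly shut. I'll descend and grip the fin.

Call:
send_rows([
  [0.003, 0, -0.03, 0, -0.007, 0, 55],
  [0.004, 0, -0.055, 0, -0.007, 0, 55],
  [0.004, 0, -0.072, 0, -0.007, 0, 55],
  [0.004, 0, -0.072, 0, -0.007, 0, 55],
  [0.004, 0, -0.072, 0, -0.007, 0, 0],
  [0.004, 0, -0.072, 0, -0.007, 0, 0],
  [0.004, 0, -0.072, 0, -0.007, 0, 0],
  [0.004, 0, -0.072, 0, -0.007, 0, 0],
])

```text
time: 3.62
eef_pos: [0.5452, 0.0595, 0.1337]
orientation: [1.019, 1.567, -0.156]
ft_force: [0.4, -0.5, 0.4]
grip_width: 0.313
```

Call:
send_rows([
  [0, 0, 0, 0, 0, 0, 0],
  [0, 0, 0, 0, 0, 0, 0],
])

```text
time: 3.78
eef_pos: [0.5457, 0.0594, 0.1349]
orientation: [1.03, 1.566, -0.145]
ft_force: [-1.6, -0.6, 1.6]
grip_width: 0.167
```

Call:
send_rows([
  [0, 0, -0.002, 0, 0, 0, 0],
  [0, 0, -0.004, 0, 0, 0, 0],
  [0, 0, -0.004, 0, 0, 0, 0],
])

```text
time: 4.03
eef_pos: [0.5469, 0.0597, 0.1342]
orientation: [1.139, 1.563, -0.036]
ft_force: [-8.0, 1.7, 20.7]
grip_width: 0.126
```

Call:
send_rows([
  [0, 0, 0.003, 0, 0, 0, 0],
  [-0.009, -0.004, 0.003, 0, 0, 0, 0],
  [-0.018, -0.008, 0.003, 0, 0, 0, 0],
])

```text
time: 4.28
eef_pos: [0.527, 0.0516, 0.1345]
orientation: [1.085, 1.567, -0.09]
ft_force: [2.8, 1.4, -11.7]
grip_width: 0.127
```

Call:
send_rows([
  [-0.012, -0.005, 0, 0, 0, 0, 0],
  [-0.024, -0.01, 0, 0, 0, 0, 0],
  [-0.036, -0.015, 0, 0, 0, 0, 0],
  [-0.048, -0.02, 0, 0, 0, 0, 0],
  [-0.06, -0.025, 0, 0, 0, 0, 0],
  [-0.069, -0.029, 0, 0, 0, 0, 0],
  [-0.075, -0.0315, 0, 0, 0, 0, 0],
  [-0.075, -0.0315, 0, 0, 0, 0, 0],
])

```text
time: 4.95
eef_pos: [0.4543, 0.0217, 0.1345]
orientation: [1.449, 1.559, 0.274]
ft_force: [17.6, 8.9, -15.6]
grip_width: 0.126
```

Run:
```python
from h import *
s,R=st();print((s['eef_pos']-PORT)@YC-.035, s['ft_force']@YC,s['ft_force'],s['qpos'])
```

```text
0.10011400814067706 -19.633661058694397 [ 17.57429614   8.86768255 -15.61356823] [-0.06840007 -0.22943182  1.99137398  0.00392447  1.36884931 -0.46475683]
```

Call:
send_rows([
  [0.001, 0.0005, 0.001, 0, 0, 0, 55],
  [0.001, 0.0005, 0.001, 0, 0, 0, 55],
  [0.001, 0.0005, 0.001, 0, 0, 0, 55],
  [0.001, 0.0005, 0.001, 0, 0, 0, 55],
  [0.001, 0.0005, 0.001, 0, 0, 0, 55],
  [0.001, 0.0005, 0.04, 0, 0, 0, 70],
  [0.001, -0.01, 0.08, 0, 0, 0, 80],
  [0.001, -0.03, 0.115, 0, 0, 0, 80],
])

```text
time: 5.62
eef_pos: [0.4548, -0.0074, 0.2511]
orientation: [1.532, 1.56, 0.359]
ft_force: [0.3, -0.8, 0.4]
grip_width: 0.654
```

Call:
send_rows([
  [0, -0.03, 0.025, 0, 0, 0, 80],
  [0, -0.06, 0.05, 0, 0, 0, 80],
  [0, -0.095, 0.07, 0, 0, 0, 80],
  [0, -0.13, 0.085, 0, 0, 0, 80],
  [0, -0.135, 0.09, 0, 0, 0, 80],
])

```text
time: 6.03
eef_pos: [0.455, -0.1472, 0.3439]
orientation: [1.197, 1.558, 0.02]
ft_force: [0.1, -0.7, -0.1]
grip_width: 0.797
```

Run:
```python
from h import *
import cv2
s,R=st();print(s['eef_pos'],R.round(3))
for n in('scene','top'):
  a=robot.snapshot(n)[:,:,::-1];cv2.imwrite(f"pics/{n}2.png",a)
  a=a[100:300,180:420] if n=='scene' else a[80:260,130:330]; cv2.imwrite(f"pics/{n}2c.png",cv2.resize(a,None,fx=3,fy=3,interpolation=cv2.INTER_CUBIC))
  for q in('pie_hole','pie'):print(n,q,robot.recognise(q,n))
  print(proj(n,[port(0,0,-.07),PORT,port(.045,.045,0),port(-.045,-.045,0)]))
print(goal([.4305,-.307,.24],[0,0,-1],[.46,.89,0]))
```

```text
[ 0.45498531 -0.14720873  0.34391406] [[ 0.013  0.923  0.384]
 [ 0.     0.384 -0.923]
 [-1.     0.012  0.005]]
scene pie_hole [{'location': [295.9, 219.5], 'conf': 0.72}]
scene pie [{'location': [298.0, 218.3], 'conf': 0.62}]
[[304.25501772 222.69614975]
 [293.79572152 211.31049693]
 [294.75348262 190.48224589]
 [292.77612686 233.4834307 ]]
top pie_hole [{'location': [213.2, 163.3], 'conf': 0.5}]
top pie [{'location': [215.8, 159.7], 'conf': 0.55}]
[[209.77594371 161.8616422 ]
 [221.48995117 151.56801632]
 [213.76794434 169.69153156]
 [228.72723332 134.58214768]]
(array([-0.024 , -0.166 , -0.0999]), array([-0.008,  0.007,  0.695]), array([-0.41, -0.23,  1.62,  0.01,  1.75, -0.81]))
```

View pics/scene2c.png

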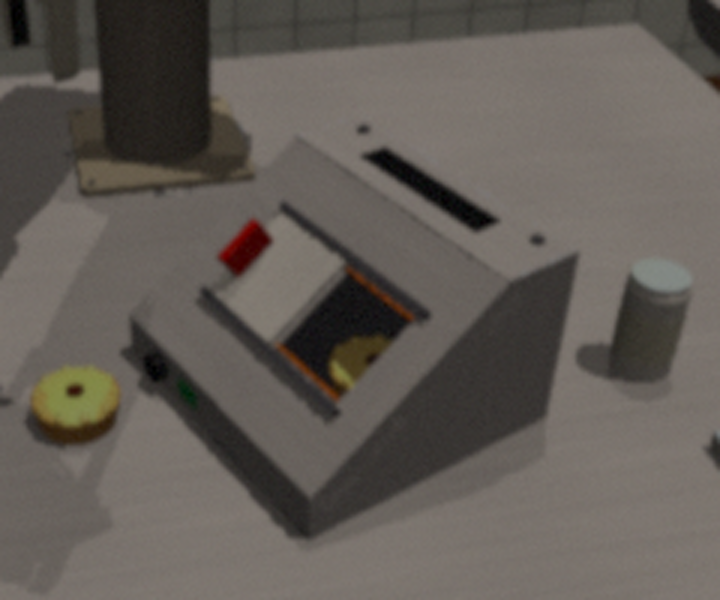

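View pics/top2c.png

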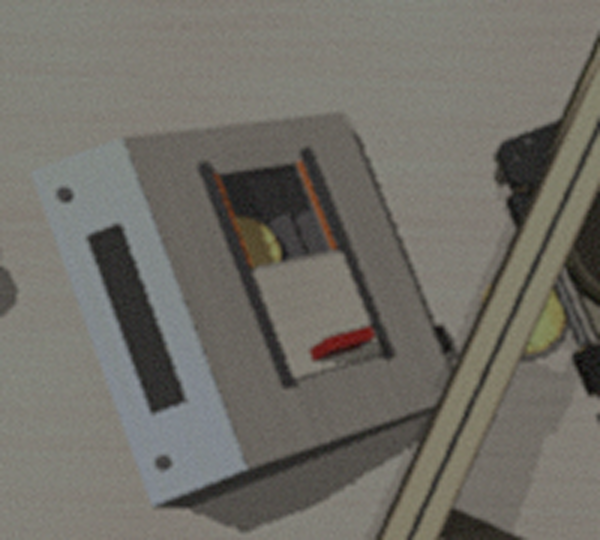

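Run:
```python
import cv2
a=cv2.imread("pics/scene2.png")[185:240,270:330]; cv2.imwrite("pics/s2p.png",cv2.resize(a,None,fx=10,fy=10,interpolation=cv2.INTER_CUBIC))
a=cv2.imread("pics/top2.png")[125:180,190:255]; cv2.imwrite("pics/t2p.png",cv2.resize(a,None,fx=10,fy=10,interpolation=cv2.INTER_CUBIC))
```

```text
(no output)
```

View pics/s2p.png

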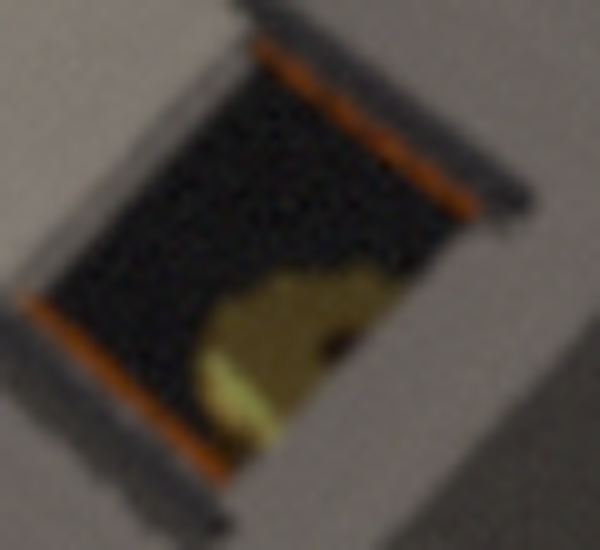

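View pics/t2p.png

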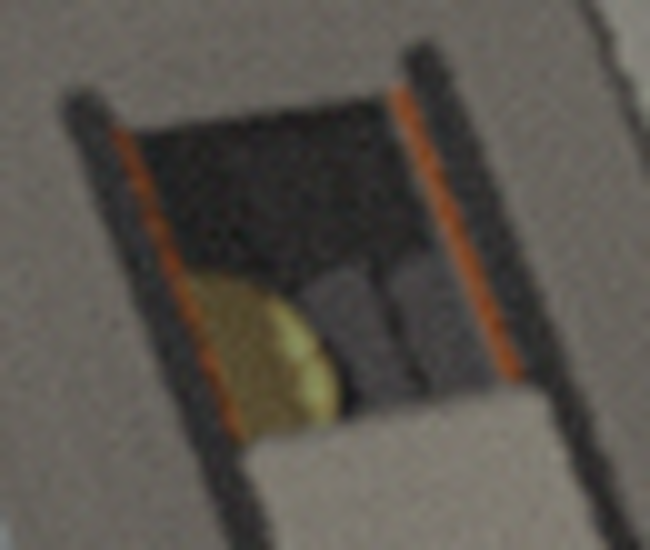

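Run:
```python
from h import *
H0=port(0,0,-.07);print('nominal',H0)
tp=np.array([(345,400),(330,350),(295,300),(250,277),(190,268)])/10+[190,125]
sp=np.array([(203,335),(230,302),(265,280),(300,270),(350,262),(405,283)])/10+[270,185]
hole=np.array([352,345])/10+[270,185]
def res(p,full=False):
    r=[]
    for n,L in(('top',tp),('scene',sp)):
        for uv in L:
            q=onz(n,uv,p[2]); r.append((np.hypot(*(q-p)[:2])-.042)*1000)
    r+=list((proj('scene',p)[0]-hole)*2.5)
    r.append((( p-H0)@PN*1000)/6)
    return np.array(r)
s=least_squares(res,H0,loss='soft_l1',f_scale=2)
print(s.x,res(s.x).round(1)); d=s.x-H0; print('in port frame',d@PX,d@YC,d@PN)
for zt in (.05,.055,.06,.065,.07,.075):
    s2=least_squares(lambda q:res(np.r_[q,zt])[:-1],H0[:2],loss='soft_l1',f_scale=2);print(zt,s2.x,s2.cost)
```

```text
nominal [0.55831721 0.12323853 0.06265936]
[0.54870345 0.12689783 0.05947375] [ 3.4  1.9  1.2 -0.8 -2.3 -1.8 -2.1 -0.7  0.1  3.3 -1.2 -1.9  4.3 -1.1]
in port frame 0.003971174057462367 0.007463889739996433 -0.006669556076857204
0.05 [0.54268958 0.12619245] 95.06364520003115
0.055 [0.54609585 0.12661205] 43.80708138568444
0.06 [0.54907087 0.12704272] 23.417903954831836
0.065 [0.55305005 0.12758397] 42.75745744440922
0.07 [0.55823497 0.12708222] 78.08048725439349
0.075 [0.56395329 0.12622133] 116.69940725930925
```

Run:
```python
from h import *
import cv2
H=np.array([.549,.127,.0595]);H0=port(0,0,-.07)
t=np.linspace(0,2*np.pi,60)
out=[]
for n,(r0,c0),sh in(('scene',(185,270),(55,60)),('top',(125,190),(55,65))):
    a=cv2.imread(f"pics/{n}2.png")[r0:r0+sh[0],c0:c0+sh[1]];a=cv2.resize(a,None,fx=7,fy=7,interpolation=cv2.INTER_CUBIC)
    a=cv2.convertScaleAbs(a,alpha=1.6)
    for h,col in((H,(255,255,0)),):
      for r in(.042,.009):
        P=np.c_[h[0]+r*np.cos(t),h[1]+r*np.sin(t),0*t+h[2]];uv=((proj(n,P)-[c0,r0]+.5)*7).astype(int)
        cv2.polylines(a,[uv],True,col,1)
    sq=np.array([port(x,y,0) for x,y in((-.045,-.045),(.045,-.045),(.045,.045),(-.045,.045))])
    cv2.polylines(a,[((proj(n,sq)-[c0,r0]+.5)*7).astype(int)],True,(255,0,255),1)
    out.append(cv2.resize(a,(400,385)))
cv2.imwrite("pics/ov.png",np.hstack(out))
```

```text
(no output)
```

View pics/ov.png

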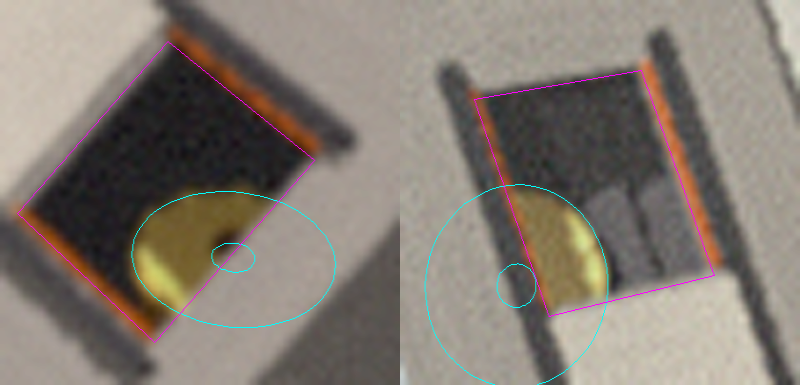

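Call:
send_rows([
  [-0.004, -0.027, 0, 0, 0, 0.11, 80],
  [-0.008, -0.054, 0, 0, 0, 0.22, 80],
  [-0.012, -0.08, 0, -0.004, 0.004, 0.33, 80],
  [-0.016, -0.107, 0, -0.004, 0.004, 0.44, 80],
  [-0.02, -0.134, -0.01, -0.008, 0.007, 0.55, 80],
  [-0.0245, -0.16, -0.03, -0.008, 0.007, 0.65, 80],
  [-0.0245, -0.16, -0.06, -0.008, 0.007, 0.695, 80],
  [-0.0245, -0.16, -0.09, -0.008, 0.007, 0.695, 80],
])

```text
time: 7.0
eef_pos: [0.4302, -0.3011, 0.2486]
orientation: [-1.004, 1.57, -1.477]
ft_force: [0.6, 0.1, -0.0]
grip_width: 0.8
```

Run:
```python
from h import *
import cv2
print(goal([.4305,-.307,.137],[0,0,-1],[.46,.89,0]))
for n in('scene','top'):
  a=robot.snapshot(n)[:,:,::-1];cv2.imwrite(f"pics/{n}3.png",a)
  a=a[90:260,80:240] if n=='scene' else a[130:280,290:450]; cv2.imwrite(f"pics/{n}3c.png",cv2.resize(a,None,fx=3,fy=3,interpolation=cv2.INTER_CUBIC))
```

```text
(array([ 0.0003, -0.0059, -0.1116]), array([ 0.001,  0.   , -0.003]), array([-0.71, -0.08,  1.65, -0.  ,  1.57, -1.81]))
```

View pics/scene3c.png

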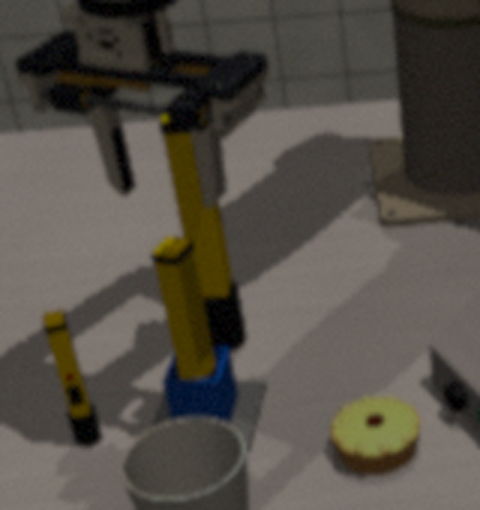

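View pics/top3c.png

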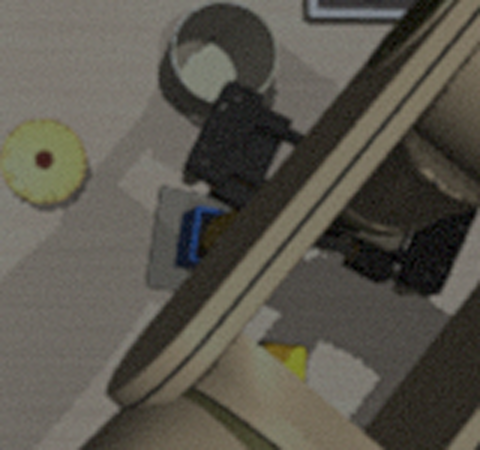

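The scene crop shows the open fingers at (120, 190) and (210, 200), above and on either side of the 195 mm wand, whose top is at (173, 248). The big wand is behind at (185, 120) and the small one is to the left at (70, 380). I'll descend and grip.

Call:
send_rows([
  [0, -0.006, -0.03, 0, 0, -0.003, 75],
  [0, -0.006, -0.06, 0, 0, -0.003, 75],
  [0, -0.006, -0.09, 0, 0, -0.003, 75],
  [0, -0.006, -0.111, 0, 0, -0.003, 70],
  [0, -0.006, -0.111, 0, 0, -0.003, 50],
  [0, -0.006, -0.111, 0, 0, -0.003, 0],
  [0, -0.006, -0.111, 0, 0, -0.003, 0],
  [0, -0.006, -0.111, 0, 0, -0.003, 0],
])

```text
time: 7.77
eef_pos: [0.4293, -0.3046, 0.1352]
orientation: [2.949, 1.564, 2.471]
ft_force: [0.2, 0.4, -0.0]
grip_width: 0.462
```

Call:
send_rows([
  [0, 0, 0, 0, 0, 0, 0],
  [0, 0, 0, 0, 0, 0, 0],
  [0, 0, 0, 0, 0, 0, 0],
  [0, 0, 0, 0, 0, 0, 0],
])

```text
time: 8.1
eef_pos: [0.4299, -0.3054, 0.1366]
orientation: [3.026, 1.566, 2.548]
ft_force: [-1.3, -0.5, 6.2]
grip_width: 0.259
```

Call:
send_rows([
  [0, 0, 0, 0, 0, 0, 0],
  [0, 0, 0.015, 0, 0, 0, 0],
  [0, 0, 0.035, 0, 0, 0, 0],
  [0, 0, 0.06, 0, 0, 0, 0],
  [0, 0, 0.085, 0, 0, 0, 0],
  [0, 0, 0.11, 0, 0, 0, 0],
  [0, 0, 0.135, 0, 0, 0, 0],
  [0, 0, 0.15, 0, 0, 0, 0],
])

```text
time: 8.77
eef_pos: [0.4302, -0.3057, 0.2893]
orientation: [3.066, 1.568, 2.588]
ft_force: [0.7, -0.8, -1.4]
grip_width: 0.253
```

Run:
```python
from h import *
import cv2
H=np.array([.552,.127,.062])
s,R=st();print(R.round(3),s['grip_width'])
# minimal tilt keeps roll
x0=R[:,0];
tilt=Ro.align_vectors([-PN],[x0])[0]
y=tilt.apply(R[:,1]);print(tilt.as_rotvec())
for k in (.20,.231):
  print(goal(H+PN*k,-PN,y),goal(H+PN*k,-PN,YC), H+PN*k)
a=robot.snapshot('scene')[:,:,::-1][30:260,60:260]; cv2.imwrite("pics/s4.png",cv2.resize(a,None,fx=3,fy=2.6,interpolation=cv2.INTER_CUBIC))
```

```text
[[-0.002  0.46   0.888]
 [ 0.001  0.888 -0.46 ]
 [-1.     0.    -0.002]] 0.252899955492796
[ 0.56247436  0.23334175 -0.00083684]
(array([ 0.1659,  0.3268, -0.0634]), array([ 0.562,  0.233, -0.001]), array([-0.71, -0.08,  1.58, -0.  ,  1.65, -1.81])) (array([ 0.1659,  0.3268, -0.0634]), array([ 0.457,  0.42 , -0.675]), array([-0.71, -0.08,  1.58, -0.  ,  1.65, -1.81])) [0.59616495 0.02112718 0.22583041]
(array([ 0.1728,  0.3104, -0.038 ]), array([ 0.562,  0.233, -0.001]), array([-0.71, -0.08,  1.58, -0.  ,  1.65, -1.81])) (array([ 0.1728,  0.3104, -0.038 ]), array([ 0.457,  0.42 , -0.675]), array([-0.71, -0.08,  1.58, -0.  ,  1.65, -1.81])) [0.60301051 0.00471689 0.25122412]
```

View pics/s4.png

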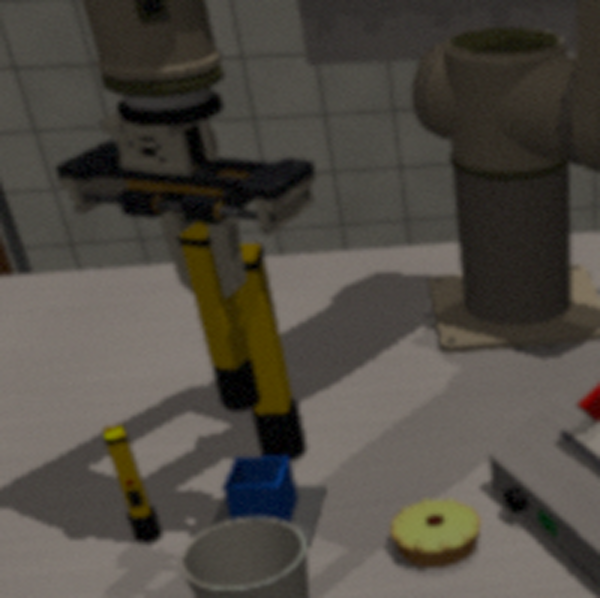

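Call:
send_rows([
  [0.012, 0.022, 0.01, 0.04, 0.017, 0, 0],
  [0.026, 0.046, 0.02, 0.08, 0.033, 0, 0],
  [0.04, 0.072, 0.02, 0.13, 0.054, 0, 0],
  [0.054, 0.098, 0.02, 0.18, 0.075, 0, 0],
  [0.069, 0.124, 0.02, 0.23, 0.095, 0, 0],
  [0.083, 0.15, 0.02, 0.28, 0.116, 0, 0],
  [0.098, 0.176, 0.015, 0.33, 0.137, 0, 0],
  [0.112, 0.202, 0.01, 0.38, 0.158, 0, 0],
])

```text
time: 9.48
eef_pos: [0.5436, -0.1031, 0.3009]
orientation: [2.444, 1.158, 1.966]
ft_force: [-0.1, -0.6, -2.3]
grip_width: 0.255
```

Run:
```python
from h import *
H=np.array([.552,.127,.062])
s,R=st();
tilt=Ro.align_vectors([-PN],[R[:,0]])[0]
y=tilt.apply(R[:,1])
print(goal(H+PN*.231,-PN,y))
```

```text
(array([ 0.0594,  0.1078, -0.0497]), array([0.183, 0.076, 0.   ]), array([-0.46,  0.25,  1.26,  0.28,  1.94, -1.49]))
```

Call:
send_rows([
  [0.012, 0.022, -0.006, 0.035, 0.015, 0, 0],
  [0.024, 0.044, -0.014, 0.07, 0.03, 0, 0],
  [0.036, 0.066, -0.024, 0.11, 0.046, 0, 0],
  [0.046, 0.084, -0.034, 0.145, 0.06, 0, 0],
  [0.054, 0.098, -0.042, 0.17, 0.07, 0, 0],
  [0.058, 0.105, -0.047, 0.18, 0.075, 0, 0],
  [0.059, 0.108, -0.05, 0.183, 0.076, 0, 0],
  [0.059, 0.108, -0.05, 0.183, 0.076, 0, 0],
])

```text
time: 10.15
eef_pos: [0.602, 0.0052, 0.2493]
orientation: [2.448, 0.959, 1.968]
ft_force: [-0.6, -1.1, -1.4]
grip_width: 0.252
```

Run:
```python
from h import *
import cv2
H=np.array([.552,.127,.062])
s,R=st();
tilt=Ro.align_vectors([-PN],[R[:,0]])[0]
print(goal(H+PN*.231,-PN,tilt.apply(R[:,1])))
# projected ideal wand axis
tcp=s['eef_pos'];ax=R[:,0]
for n,(r0,c0,hh,ww) in(('scene',(110,200,170,200)),('top',(80,130,180,200))):
  a=robot.snapshot(n)[:,:,::-1];cv2.imwrite(f"pics/{n}5.png",a)
  a=a[r0:r0+hh,c0:c0+ww];a=cv2.resize(a,None,fx=3.5,fy=3.5,interpolation=cv2.INTER_CUBIC)
  a=cv2.convertScaleAbs(a,alpha=1.5);b=a.copy()
  P=np.array([tcp+ax*d for d in(-.06,.0,.131,.231)])
  uv=((proj(n,P)-[c0,r0]+.5)*3.5).astype(int);cv2.polylines(b,[uv],False,(255,255,0),1)
  for q in uv[2:]:cv2.circle(b,tuple(map(int,q)),3,(255,0,255),-1)
  cv2.imwrite(f"pics/{n}5c.png",b)
```

```text
(array([ 0.001 , -0.0005,  0.0019]), array([-0.001, -0.002, -0.001]), array([-0.35,  0.45,  1.17,  0.47,  1.92, -1.37]))
```

View pics/scene5c.png

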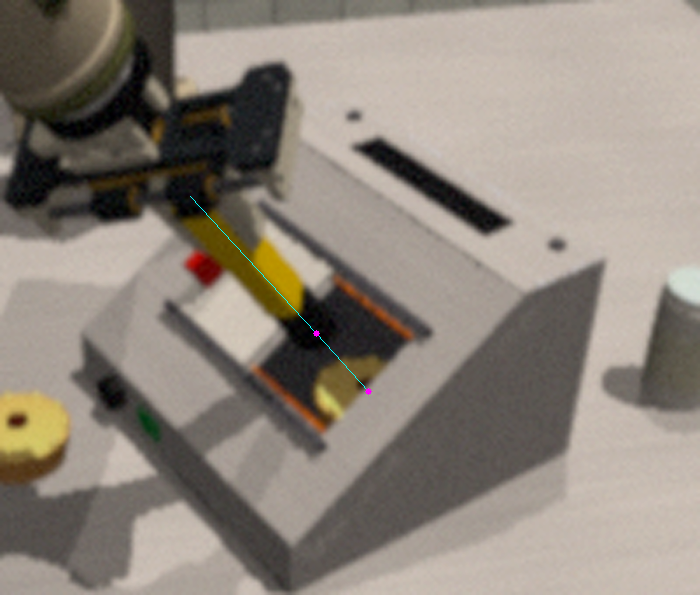

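View pics/top5c.png

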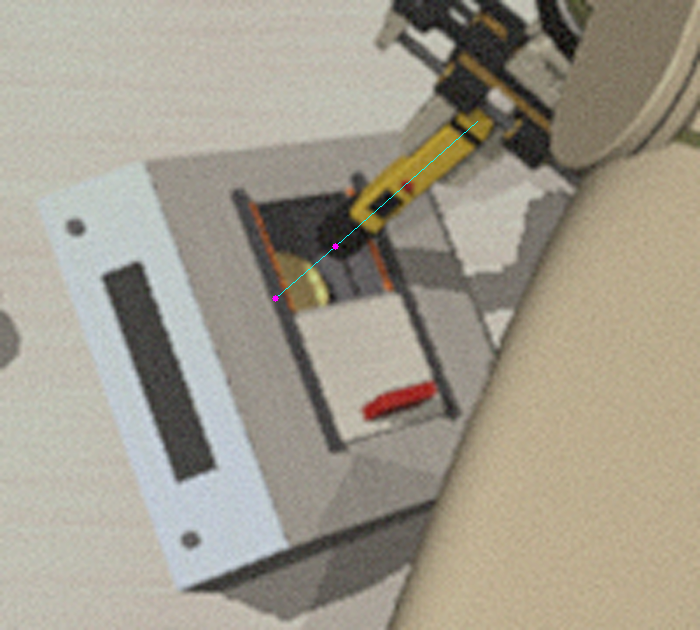

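Call:
send_rows([
  [-0.001, 0, 0.001, 0, 0, 0, 0],
  [-0.002, 0, 0.001, 0, 0, 0, 0],
  [-0.002, 0, 0.001, 0, 0, 0, 0],
  [-0.002, 0, 0.001, 0, 0, 0, 0],
  [-0.002, 0, 0.001, 0, 0, 0, 0],
  [-0.002, 0, 0.001, 0, 0, 0, 0],
  [-0.002, 0, 0.001, 0, 0, 0, 0],
  [-0.002, 0, 0.001, 0, 0, 0, 0],
])

```text
time: 10.92
eef_pos: [0.6004, 0.0043, 0.2522]
orientation: [2.444, 0.961, 1.965]
ft_force: [-0.1, 0.1, -0.8]
grip_width: 0.257
```

Call:
send_rows([
  [0, 0, 0, 0, 0, 0, 0],
  [0, 0, 0, 0, 0, 0, 0],
  [0, 0, 0, 0, 0, 0, 0],
  [0, 0, 0, 0, 0, 0, 0],
  [0, 0, 0, 0, 0, 0, 0],
  [0, 0, 0, 0, 0, 0, 0],
  [0, 0, 0, 0, 0, 0, 0],
  [0, 0, 0, 0, 0, 0, 0],
])

```text
time: 11.58
eef_pos: [0.6004, 0.0043, 0.2522]
orientation: [2.444, 0.961, 1.965]
ft_force: [1.0, 0.0, -2.3]
grip_width: 0.256
```

Run:
```python
from h import *
import cv2
s,R=st();tcp=s['eef_pos'];ax=R[:,0];print(tcp,tcp+ax*.231,s['grip_width'])
out=[]
for n,(r0,c0,hh,ww) in(('scene',(165,255,70,75)),('top',(110,180,70,75))):
  a=robot.snapshot(n)[:,:,::-1];a=a[r0:r0+hh,c0:c0+ww];a=cv2.resize(a,None,fx=5,fy=5,interpolation=cv2.INTER_CUBIC)
  a=cv2.convertScaleAbs(a,alpha=1.8)
  P=np.array([tcp+ax*d for d in(.06,.131,.231)])
  uv=((proj(n,P)-[c0,r0]+.5)*5).astype(int);b=a.copy();cv2.polylines(b,[uv],False,(255,255,0),1)
  cv2.circle(b,tuple(map(int,uv[-1])),3,(255,0,255),-1)
  out+=[b]
cv2.imwrite("pics/ov2.png",np.hstack(out))
```

```text
[0.60044587 0.00429039 0.25224405] [0.54965197 0.12649298 0.06290968] 0.25558819256842896
```

View pics/ov2.png

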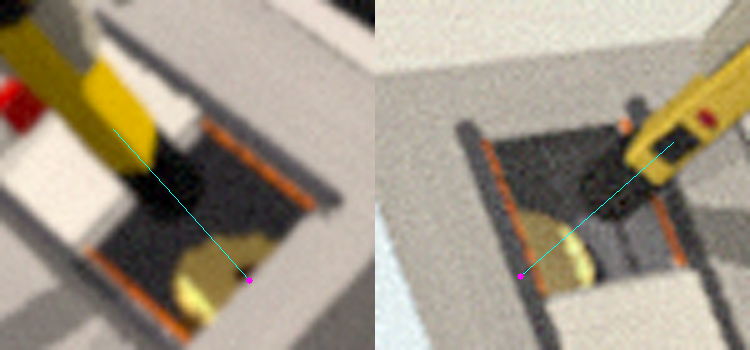

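Call:
send_rows([
  [0, 0, 0, 0, 0, 0, 0],
  [0, 0, 0, 0, 0, 0, 0],
  [0, 0, 0, 0, 0, 0, 0],
  [0, 0, 0, 0, 0, 0, 0],
  [0, 0, 0, 0, 0, 0, 0],
  [0, 0, 0, 0, 0, 0, 0],
  [0, 0, 0, 0, 0, 0, 0],
  [0, 0, 0, 0, 0, 0, 0],
])

```text
time: 12.35
eef_pos: [0.6005, 0.0043, 0.2523]
orientation: [2.444, 0.961, 1.965]
ft_force: [-0.1, -0.4, -2.8]
grip_width: 0.255
```

Call:
send_rows([
  [0, 0, 0, 0, 0, 0, 0],
  [0, 0, 0, 0, 0, 0, 0],
  [0, 0, 0, 0, 0, 0, 0],
  [0, 0, 0, 0, 0, 0, 0],
  [0, 0, 0, 0, 0, 0, 0],
  [0, 0, 0, 0, 0, 0, 0],
  [0, 0, 0, 0, 0, 0, 0],
  [0, 0, 0, 0, 0, 0, 0],
])

```text
time: 13.02
eef_pos: [0.6004, 0.0043, 0.2522]
orientation: [2.444, 0.961, 1.965]
ft_force: [0.4, -0.6, -1.7]
grip_width: 0.259
```

Call:
send_rows([
  [0.002, 0, 0, 0, 0, 0, 0],
  [0.004, 0, 0, 0, 0, 0, 0],
  [0.004, 0, 0, 0, 0, 0, 0],
  [0.004, 0, 0, 0, 0, 0, 0],
  [0.004, 0, 0, 0, 0, 0, 0],
  [0.004, 0, 0, 0, 0, 0, 0],
  [0.004, 0, 0, 0, 0, 0, 0],
  [0.004, 0, 0, 0, 0, 0, 0],
])

```text
time: 13.68
eef_pos: [0.6044, 0.0043, 0.2522]
orientation: [2.444, 0.961, 1.965]
ft_force: [-0.4, -0.1, -2.1]
grip_width: 0.258
```

Call:
send_rows([
  [0, 0, 0, 0, 0, 0, 0],
  [0, 0, 0, 0, 0, 0, 0],
  [0, 0, 0, 0, 0, 0, 0],
  [0, 0, 0, 0, 0, 0, 0],
  [0, 0, 0, 0, 0, 0, 0],
  [0, 0, 0, 0, 0, 0, 0],
  [0, 0, 0, 0, 0, 0, 0],
  [0, 0, 0, 0, 0, 0, 0],
])

```text
time: 14.35
eef_pos: [0.6044, 0.0043, 0.2523]
orientation: [2.444, 0.961, 1.965]
ft_force: [-0.4, 1.1, -1.9]
grip_width: 0.256
```

Call:
send_rows([
  [0, 0, 0, 0, 0, 0, 0],
  [0, 0, 0, 0, 0, 0, 0],
  [0, 0, 0, 0, 0, 0, 0],
  [0, 0, 0, 0, 0, 0, 0],
  [0, 0, 0, 0, 0, 0, 0],
  [0, 0, 0, 0, 0, 0, 0],
  [0, 0, 0, 0, 0, 0, 0],
  [0, 0, 0, 0, 0, 0, 0],
])

```text
time: 15.02
eef_pos: [0.6044, 0.0043, 0.2523]
orientation: [2.444, 0.961, 1.965]
ft_force: [0.8, -0.2, -1.6]
grip_width: 0.259
```

Run:
```python
from h import *
print(goal([.4302,-.3057,.30],[0,0,-1],[.46,.888,0]), robot.read_state()['grip_width'])
```

```text
(array([-0.1742, -0.31  ,  0.0477]), array([-0.563, -0.235,  0.001]), array([-0.35,  0.46,  1.16,  0.47,  1.93, -1.37])) 0.2585466070479105
```

Steady hold is done. Now back above the holder.

Call:
send_rows([
  [0.0, -0.01, 0.02, 0, 0, 0, 0],
  [-0.01, -0.028, 0.045, -0.04, -0.017, 0, 0],
  [-0.024, -0.052, 0.06, -0.09, -0.038, 0, 0],
  [-0.04, -0.078, 0.065, -0.14, -0.058, 0, 0],
  [-0.056, -0.104, 0.065, -0.19, -0.079, 0, 0],
  [-0.072, -0.13, 0.065, -0.24, -0.1, 0, 0],
  [-0.087, -0.156, 0.065, -0.29, -0.121, 0, 0],
  [-0.102, -0.182, 0.065, -0.34, -0.142, 0, 0],
])

```text
time: 15.68
eef_pos: [0.5016, -0.1789, 0.3177]
orientation: [2.44, 1.332, 1.962]
ft_force: [-0.4, -0.4, -1.4]
grip_width: 0.257
```

Run:
```python
from h import *
print(goal([.4302,-.3057,.31],[0,0,-1],[.46,.888,0]))
```

```text
(array([-0.0714, -0.1268, -0.0077]), array([-0.221, -0.091,  0.001]), array([-0.54,  0.1 ,  1.36,  0.15,  1.87, -1.6 ]))
```

Call:
send_rows([
  [-0.014, -0.025, -0.001, -0.045, -0.018, 0, 0],
  [-0.028, -0.05, -0.003, -0.09, -0.037, 0, 0],
  [-0.042, -0.075, -0.005, -0.135, -0.055, 0, 0],
  [-0.055, -0.098, -0.006, -0.175, -0.072, 0, 0],
  [-0.064, -0.114, -0.008, -0.205, -0.084, 0, 0],
  [-0.069, -0.124, -0.008, -0.218, -0.09, 0.001, 0],
  [-0.0714, -0.1268, -0.008, -0.221, -0.091, 0.001, 0],
  [-0.0714, -0.1268, -0.008, -0.221, -0.091, 0.001, 0],
])

```text
time: 16.35
eef_pos: [0.4299, -0.3056, 0.3098]
orientation: [1.838, 1.57, 1.359]
ft_force: [-0.7, 0.3, -1.4]
grip_width: 0.259
```

Run:
```python
from h import *
import cv2
print(goal([.4302,-.3057,.138],[0,0,-1],[.46,.888,0]))
s,R=st();tcp=s['eef_pos'];ax=R[:,0]
a=robot.snapshot('scene')[:,:,::-1];r0,c0=60,90
P=np.array([tcp+ax*d for d in(-.05,.131)]); 
a=cv2.resize(a[r0:r0+190,c0:c0+130],None,fx=4,fy=3.1,interpolation=cv2.INTER_CUBIC)
a=cv2.convertScaleAbs(a,alpha=1.5);b=a.copy()
cv2.polylines(b,[((proj('scene',P)-[c0,r0]+.5)*[4,3.1]).astype(int)],False,(255,255,0),1)
cv2.imwrite("pics/s6.png",b)
```

```text
(array([ 3.000e-04, -1.000e-04, -1.718e-01]), array([-0.,  0.,  0.]), array([-0.72, -0.09,  1.54,  0.  ,  1.68, -1.81]))
```

View pics/s6.png

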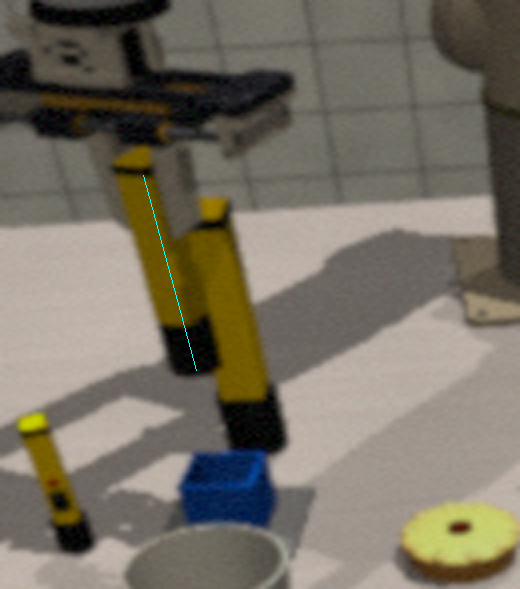

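The wand hangs straight with its nose at crop (192, 365), directly over the blue sleeve at (228, 465). I'll lower it at the pick-up pose.

Call:
send_rows([
  [0, 0, -0.025, 0, 0, 0, 0],
  [0, 0, -0.055, 0, 0, 0, 0],
  [0, 0, -0.085, 0, 0, 0, 0],
  [0, 0, -0.11, 0, 0, 0, 0],
  [0, 0, -0.13, 0, 0, 0, 0],
  [0, 0, -0.15, 0, 0, 0, 0],
  [0, 0, -0.165, 0, 0, 0, 0],
  [0, 0, -0.17, 0, 0, 0, 0],
])

```text
time: 17.07
eef_pos: [0.4298, -0.3035, 0.1367]
orientation: [2.712, 1.566, 2.235]
ft_force: [0.5, 0.0, -1.7]
grip_width: 0.255
```

Call:
send_rows([
  [0, -0.002, 0.001, 0, 0, 0, 0],
  [0, -0.002, 0, 0, 0, 0, 0],
  [0, -0.002, 0, 0, 0, 0, 0],
])

```text
time: 17.32
eef_pos: [0.4305, -0.3056, 0.1375]
orientation: [2.622, 1.566, 2.145]
ft_force: [0.1, 0.6, -1.2]
grip_width: 0.257
```

Call:
send_rows([
  [0, 0, -0.001, 0, 0, 0, 0],
  [0, 0, -0.001, 0, 0, 0, 0],
  [0, 0, -0.001, 0, 0, 0, 40],
  [0, 0, -0.001, 0, 0, 0, 60],
  [0, 0, -0.001, 0, 0, 0, 75],
  [0, 0, -0.001, 0, 0, 0, 75],
  [0, 0, -0.001, 0, 0, 0, 75],
  [0, 0, -0.001, 0, 0, 0, 75],
])

```text
time: 17.98
eef_pos: [0.4305, -0.3056, 0.1366]
orientation: [2.608, 1.566, 2.131]
ft_force: [0.6, 0.7, -0.8]
grip_width: 0.64
```

Call:
send_rows([
  [0, 0, 0.0, 0, 0, 0, 75],
  [0, 0, 0.03, 0, 0, 0, 75],
  [0, 0, 0.06, 0, 0, 0, 75],
  [0, 0, 0.095, 0, 0, 0, 75],
  [0, 0, 0.13, 0, 0, 0, 75],
  [0, 0.01, 0.165, 0, 0, 0, 75],
  [0, 0.03, 0.19, 0, 0, 0, 75],
  [0, 0.05, 0.2, 0, 0, 0, 75],
])

```text
time: 18.65
eef_pos: [0.4313, -0.2562, 0.3417]
orientation: [0.51, 1.568, 0.031]
ft_force: [0.5, 0.3, 0.8]
grip_width: 0.754
```

Run:
```python
from h import *
import cv2
a=robot.snapshot('scene')[:,:,::-1];cv2.imwrite("pics/s7f.png",a)
b=cv2.resize(a[140:260,80:240],None,fx=4,fy=4,interpolation=cv2.INTER_CUBIC);cv2.imwrite("pics/s7.png",cv2.convertScaleAbs(b,alpha=1.5))
print(goal(port(-.005,.135,.15),[0,0,-1],YC))
```

```text
(array([ 0.0519,  0.2042, -0.1026]), array([ 0.001,  0.004, -0.7  ]), array([-0.64, -0.16,  1.55,  0.  ,  1.75, -1.73]))
```

View pics/s7.png

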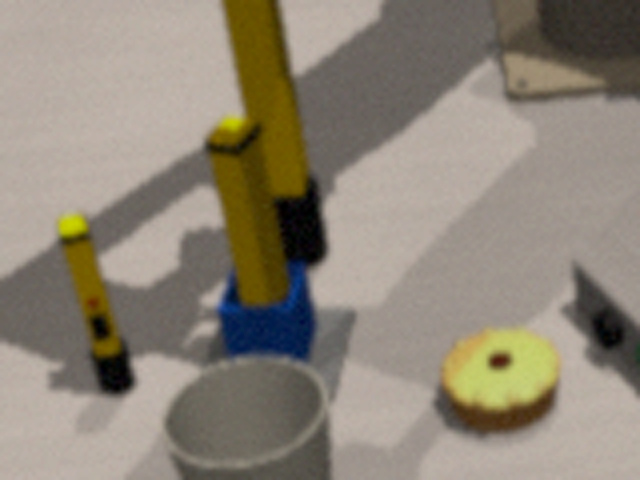

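The wand stands upright in the blue sleeve, its top at crop (235, 130). Back to the hatch handle.

Call:
send_rows([
  [0.003, 0.035, 0, 0, 0, -0.1, 65],
  [0.006, 0.07, 0, 0, 0, -0.2, 55],
  [0.009, 0.105, 0, 0, 0, -0.3, 55],
  [0.012, 0.14, 0, 0, 0, -0.4, 55],
  [0.015, 0.175, 0, 0, 0, -0.5, 55],
  [0.018, 0.21, 0, 0, 0, -0.6, 55],
  [0.021, 0.245, -0.01, 0, 0, -0.68, 55],
  [0.024, 0.275, -0.03, 0, 0, -0.7, 55],
])

```text
time: 19.37
eef_pos: [0.4569, 0.0238, 0.3148]
orientation: [0.962, 1.562, -0.219]
ft_force: [-0.2, -0.0, -0.4]
grip_width: 0.548
```

Run:
```python
from h import *
print(goal([.4543,.0217,.1365],[0,0,-1],YC))
```

```text
(array([-0.0026, -0.0021, -0.1783]), array([0.002, 0.009, 0.005]), array([-0.06, -0.29,  1.71, -0.  ,  1.71, -0.45]))
```

Call:
send_rows([
  [-0.0026, -0.002, -0.035, 0, 0.009, 0.005, 55],
  [-0.0026, -0.002, -0.07, 0, 0.009, 0.005, 55],
  [-0.0026, -0.002, -0.1, 0, 0.009, 0.005, 55],
  [-0.0026, -0.002, -0.13, 0, 0.009, 0.005, 55],
  [-0.0026, -0.002, -0.155, 0, 0.009, 0.005, 55],
  [-0.0026, -0.002, -0.17, 0, 0.009, 0.005, 55],
  [-0.0026, -0.002, -0.178, 0, 0.009, 0.005, 50],
  [-0.0026, -0.002, -0.178, 0, 0.009, 0.005, 30],
])

```text
time: 20.03
eef_pos: [0.4528, 0.0219, 0.1346]
orientation: [-1.548, 1.567, -2.723]
ft_force: [-1.3, 0.3, -0.4]
grip_width: 0.471
```

Call:
send_rows([
  [0, 0, 0, 0, 0, 0, 0],
  [0, 0, 0, 0, 0, 0, 0],
  [0, 0, 0, 0, 0, 0, 0],
  [0, 0, 0, 0, 0, 0, 0],
  [0, 0, 0, 0, 0, 0, 0],
  [0, 0, 0, 0, 0, 0, 0],
])

```text
time: 20.53
eef_pos: [0.4541, 0.0221, 0.1357]
orientation: [-0.86, 1.569, -2.036]
ft_force: [4.6, 1.7, 0.5]
grip_width: 0.125
```

Run:
```python
from h import *
s,R=st();print((s['eef_pos']-PORT)@YC-.035, s['ft_force'],s['eef_pos'],s['grip_width'])
```

```text
0.10011632120518346 [4.60763288 1.6672753  0.52780194] [0.45411882 0.02206937 0.13568804] 0.12472917959537179
```

Call:
send_rows([
  [0.009, 0.0038, 0, 0, 0, 0, 0],
  [0.021, 0.0088, 0, 0, 0, 0, 0],
  [0.035, 0.0146, 0, 0, 0, 0, 0],
  [0.049, 0.0204, 0, 0, 0, 0, 0],
  [0.063, 0.0263, 0, 0, 0, 0, 0],
  [0.077, 0.0321, 0, 0, 0, 0, 0],
  [0.088, 0.0367, 0, 0, 0, 0, 0],
  [0.094, 0.0392, 0, 0, 0, 0, 0],
])

```text
time: 21.2
eef_pos: [0.5468, 0.0602, 0.1356]
orientation: [-1.367, 1.564, -2.543]
ft_force: [-34.2, -15.6, 30.5]
grip_width: 0.128
```

Call:
send_rows([
  [0.0, 0.0, 0, 0, 0, 0, 0],
  [0.001, 0.0004, 0, 0, 0, 0, 0],
  [0.001, 0.0004, 0, 0, 0, 0, 0],
])

```text
time: 21.45
eef_pos: [0.5466, 0.0601, 0.1357]
orientation: [-1.449, 1.561, -2.625]
ft_force: [-7.5, -3.4, 5.2]
grip_width: 0.127
```

Run:
```python
from h import *
s,R=st();print((s['eef_pos']-PORT)@YC-.035, s['ft_force']@YC,s['ft_force'],s['eef_pos'],s['grip_width'])
```

```text
0.00013119624743401087 8.246236285707965 [-7.53646859 -3.35248135  5.23719733] [0.546593   0.06009319 0.13570293] 0.12735105629016988
```

Call:
send_rows([
  [0, 0, 0, 0, 0, 0, 50],
  [0, 0, 0, 0, 0, 0, 50],
  [0, 0, 0, 0, 0, 0, 55],
  [0, 0, 0, 0, 0, 0, 55],
  [0, 0, 0, 0, 0, 0, 55],
  [0, 0, 0.03, 0, 0, 0, 55],
  [0, 0, 0.065, 0, 0, 0, 55],
  [0, 0, 0.1, 0, 0, 0, 55],
])

```text
time: 22.12
eef_pos: [0.5457, 0.0601, 0.2358]
orientation: [-1.549, 1.558, -2.724]
ft_force: [0.3, -0.3, 0.9]
grip_width: 0.55
```

Call:
send_rows([
  [0, 0, 0.03, 0, 0, 0, 55],
  [-0.02, -0.03, 0.06, 0, 0, 0, 55],
  [-0.04, -0.06, 0.08, 0, 0, 0, 55],
  [-0.06, -0.09, 0.09, 0, 0, 0, 55],
  [-0.08, -0.12, 0.09, 0, 0, 0, 55],
  [-0.1, -0.14, 0.09, 0, 0, 0, 55],
  [-0.1, -0.14, 0.09, 0, 0, 0, 55],
  [-0.1, -0.14, 0.09, 0, 0, 0, 55],
])

```text
time: 22.78
eef_pos: [0.4453, -0.0807, 0.3263]
orientation: [-1.483, 1.56, -2.661]
ft_force: [0.3, -0.2, 0.0]
grip_width: 0.553
```

Run:
```python
from h import *
import cv2
out=[]
for n in('scene','top'):
  a=robot.snapshot(n)[:,:,::-1];cv2.imwrite(f"pics/{n}8.png",a)
a=cv2.imread("pics/scene8.png");b=cv2.resize(a[130:300,80:340],None,fx=3,fy=3,interpolation=cv2.INTER_CUBIC);cv2.imwrite("pics/s8c.png",cv2.convertScaleAbs(b,alpha=1.4))
for q in('hatch_handle','wand'):print(q,[(r['location'],r['conf']) for r in robot.recognise(q,'scene')])
print(proj('scene',[port(0,.035,.02)]))
```

```text
hatch_handle [([293.0, 209.5], 0.67)]
wand [([102.6, 219.9], 0.82), ([140.8, 194.8], 0.77), ([146.4, 162.0], 0.77)]
[[282.47480319 201.10498232]]
```

View pics/s8c.png

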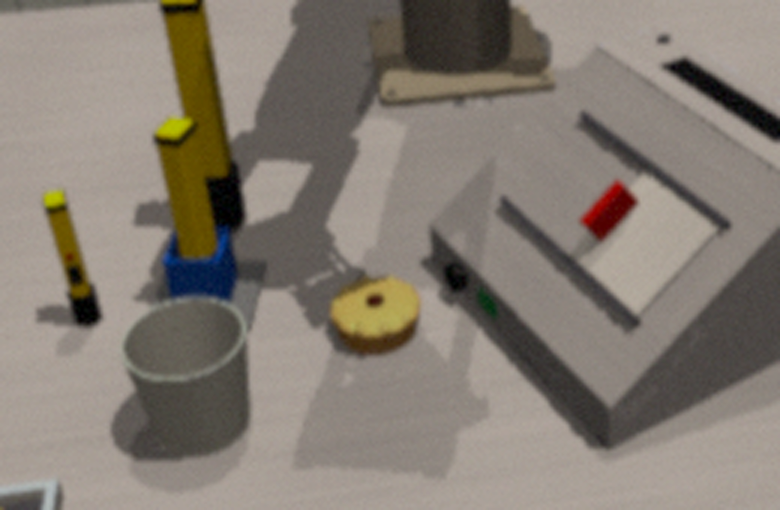

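View pics/top8.png

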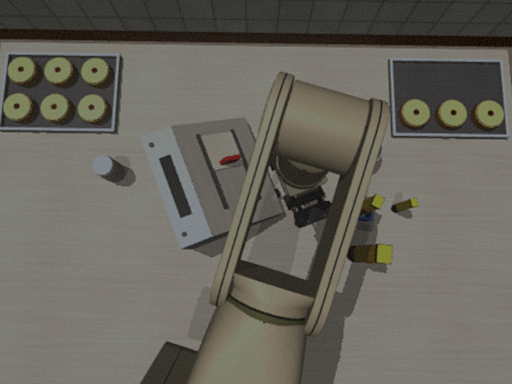

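The scene picture shows the hatch shut, with the handle at (283, 200) against (282.5, 201) predicted for shut. The wand is upright in its sleeve with its top at (139, 173). The tub, loose pie and shaker are where they started, and the arm is clear.

Run:
```python
from cell import robot
print(robot.close_job())
```

```text
the job is handed in; nothing more can be done
None
```

I carried out the whole job and handed it in after about 23 s of the allowed 72 s; no verdict is given.

1. **Hatch open:** I gripped the red fin and slid the hatch to its open stop, about 100 mm measured.
2. **Wand:** I took the 195 mm wand from the blue sleeve and left the bigger and smaller look-alikes alone.
3. **Measuring:** I held the wand along the port's normal, about 10 cm from the hole. It stayed still for about 2.8 s, then about 2 s more after a 4 mm shift in case my estimate of the hole was off.
4. **Putting back:** I stood the wand in its sleeve, let go, and slid the hatch to its shut stop, within about 0.2 mm by the tool position.

**Last checks:**
- **Hatch:** the handle's pixel in the scene picture agreed with shut to about 1 px.
- **Wand and bystanders:** the wand stood upright in its holder, and the tub, loose pie and shaker looked unmoved by eye.
- **Arm:** it was clear of everything.

**Disagreements and doubts:**
- **Aim:** the pie's hole was only partly visible, in one camera. My fit differed from the stated position behind the port's centre by about 10 mm, about 8 mm of it sideways. I estimate the aim was good to 4–8 mm, inside the 15 mm limit, but I had no direct check.
- **Forces:** the fingers pressed up to about 20 N while taking the fin, and about 48 N at the shut stop.
- **Detector:** its handle location in the last picture was about 13 px from the handle I saw, so I trusted the picture.

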